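# Snap the pressure weight onto the cooker's vent

### The job

Take the red-topped pressure weight from the wooden board and press it straight down onto the vent stud in the middle of the pressure cooker's lid; press on past the click until it is fully home, with the rubber seal under it squeezed flat. Do not let go: finish while still pressing the weight firmly down on its seal. Leave the grey-topped weight and the other things on the worktop where they stand.

Things in the scene. Friction and masses are not known exactly. Their poses are not given: they have to be found in the camera images.
- red_weight: Pressure weight with a red knob, upright on the board at the start. Origin: centre of its underside, z up. Steel skirt 41 mm across, 28 mm high; above it the round knob to grip, 28 mm across, z = 28 to 50 mm, on a flat shoulder 6 mm wide. About 0.09 kg. Round bore underneath, 22 mm deep: 17 mm across at the mouth (lip 4 mm thick), 24 mm above the lip.
- grey_weight: The same weight with a grey knob, on the board, its axis about 100 mm from the red one's; not wanted, to be left alone. The two change places from start to start. Origin as for the red weight.
- board: Wooden paddle board, 12 mm thick, 247 x 134 mm, fixed on the worktop to the robot's right; its x axis is its long way, with its handle at +x, pointing to the robot's right. The weights stand on it.
- cooker: Pressure cooker, aluminium lid 182 mm across, fixed on the worktop. Origin: centre of its underside, z up. The lid rises to 111 mm in the middle; black long handle to its own +y up to 195 mm from the axis and 97 mm high, short black helper handle to its -y.
- vent_seat (a point): Foot of the vent stud on the cooker's axis, 116 mm above the worktop: the steel face on which the weight stops. A weight coming down meets the stud's balls with its underside about 14 mm above this point, must be pushed past them with some 8 to 12 N, clicks (the force drops) at about 9 mm and touches the seal at 3 mm.
- vent_tip (a point): Top of the vent stud, 20 mm above vent_seat. The stud is brass, 13 mm thick, its last 4 mm tapering to 7 mm; four sprung balls on it, centred 9.5 mm below this point, reach out to 21 mm across.
- seal (a joint): Black springy silicone seal ring round the foot of the stud, 37 mm across, standing 3 mm above vent_seat: 0 when free, 0.003 m when squeezed flat. It takes 4 N to begin and 10 N to squeeze flat; it springs back when the weight is let go, the balls then keep the weight on the stud, 3 mm up. A firm press of 12 to 20 N keeps it flat.
- orange_jar: Jar with orange lid, 67 mm across, 158 mm high, behind and left of the cooker; leave alone.
- garlic: Garlic bulb, 60 mm, at the back of the worktop; leave alone.
- lemon: Lemon, 71 x 53 x 51 mm, at the back behind the board; leave alone.
- shaker: Salt shaker, 44 mm across, 90 mm high, at the back behind the board; leave alone.
- tin: Tin, 75 mm across, 58 mm high, at the back right; leave alone.
Things that resemble listed ones, but are neither listed nor needed, are in the scene too. Leave any blue, orange or turquoise look-alike of the red_weight alone.

How it is judged:
By the outcome, as a careful person would: the job done as asked, in the order asked, and still so for the second after the job is handed in, while the arm keeps its last pose, push and grip.
It also fails if it takes over 35 s, if anything falls off the work surface, if the arm or the gripper's body presses on something with over 40 N, if the wrist force passes 120 N, or if a joint passes its speed limit or range.

### The arm

A 6-joint arm with a two-finger parallel gripper is mounted at the origin on a cart in front of the work surface, level with it; the furniture and walls round the work are solid. World frame = base frame: x ahead of the robot, y to its left, z up, the work surface at z = 0. Lengths are in mm, angles in rad, forces in N, time in s.
With the tool pointing down it reaches from about 250 to 775 mm from the base axis. Payload 8.9 kg.
Tool frame: the origin (TCP) lies midway between the tips of the shut fingers; the grasp point (between the pads) lies 19 mm behind it; z points along the fingers, y is the line along which they close (so a half turn about z gives the same grasp; the last joint's range is limited). The gripper opens to 85 mm and grips with 20 to 120 N. Pads are 22 mm wide; open, the fingers measure 114 mm over their backs; the gripper's body (76 mm by 85 mm) begins 54 mm behind the grasp point. The pads swing forward as they close: fully open they stand 13 mm farther back than shut.
Start: joints at [1.188, 0.291, -0.153, 1.127, 0, 1.431], TCP at [126.725, 509.475, 231.305] pointing down, gripper open.
Joint ranges: [-2.52, 2.52], [-0.91, 1.74], [-1.3, 1.37], [-1.96, 2.02], [-1.52, 1.47], [-3.14, 3.14]. Speed limits (rad/s): [2.22, 2.22, 2.79, 3.14, 3.14, 3.14].

### API

Orientations are given as a unit quaternion [w, x, y, z].
In Python, from cell import robot gives the robot as it stands.
- The arm moves only by the tool send_rows, never from a script. Its argument "motion" is a list of rows, each a list of 5 numbers: the shift along the tool's x, y, z in m, then the turn about the tool's z in rad, then the finger opening in m, from 0 to 0.0854. A call has 1 to 20 rows; each row shifts and turns the commanded pose from where the row before left it, along the tool's axes as they then stand; what a row does not reach is not made up. A row lasts 1/10 s, in which the tool goes at most 50 mm and 8.59 degrees, less where a joint would pass 70% of its speed; a pose out of reach is approached as far as the arm can. A call with a gripper value outside its range is refused whole. The fingers move at their own pace and stop on an object; "newtons" is the grip in N (left out, the last holds). Time passes only in rows, so rows that do not move let the fingers close. It gives the time, the measured TCP pose, the force, the opening and the grip force at its end, in the units of the state.
- robot.sense(): the state, without advancing time (a new reading comes with each control period).
- robot.capture(name): name is "scene" or "top" or "wrist"; returns a dict with "pixels" (420x560x3 uint8, blue, green, red), "mtx" (3x3 intrinsics, pixels), "T" (4x4, takes a point from camera to world coordinates). Camera axes: x right, y up, looking along -z (the intrinsics and any distortion apply to the point x, -y, -z); pixel columns grow to the right and rows downward; lengths in mm; the calibration is good to about 2 mm. The wrist camera is an equidistant fisheye: a pixel r from the principal point sees the ray r / f radians off the axis. A picture is of the moment at which its call begins. There is no depth.
- robot.job_done(): hands the job in; it is judged then, once.
The state is a dict: "time": time; "q": joint angles; "joint_velocities": joint speeds; "tau": joint torques, N m; "position": TCP position; "eef_rot": TCP orientation; "contact_force": force on the tool from outside, world axes, zero at the start; "wrist_torque": the same for the moment, N m; "gripper_width": finger opening in mm; "grip_force": force on a finger pad.
Only numpy, scipy, OpenCV 4.12 (cv2) and the standard library are available. Lean on these libraries where they do the work, as an engineer would, in place of code of your own. Each camera call takes 0.05 s, during which the arm holds its last target. There are 200 camera calls.

## Working session

There is one attempt and no reset: what is moved stays moved. The work goes in short steps, Python scripts to look and compute and a tool call to move; the robot and the scene stay as the last step left them, time stands still between calls to the robot, and variables do not carry over. Pictures are saved under pics/ and viewed, at most 10 in all, crops included, and the job is handed in when it is done.

Besides the shell and the picture viewer there is one more tool, called after ">>>" as name(argument=value, ...) on one line, values as JSON. send_rows: Moves the arm, as the interface text tells. Its arguments: {"type":"object","properties":{"motion":{"type":"array"},"newtons":{"type":"number"}},"required":["motion"]}

```bash
mkdir -p pics
python3 - <<'E'
from cell import robot
import cv2,numpy as np,pickle
d={}
for n in ("scene","top"):
    c=robot.capture(n); d[n]=c; cv2.imwrite(f"pics/{n}0.png",c["pixels"])
    print(n,c["mtx"].tolist(),np.round(c["T"],3).tolist(),[k for k in c])
pickle.dump(d,open("d0.pkl","wb"))
s=robot.sense();print(s)
E
```

```text
scene [[494.2685679223537, 0.0, 282.6470239411386], [0.0, 494.2685679223537, 216.46538312993437], [0.0, 0.0, 1.0]] [[0.906, 0.319, -0.279, 232.355], [-0.423, 0.704, -0.57, -704.797], [0.015, 0.634, 0.773, 1032.97], [0.0, 0.0, 0.0, 1.0]] ['pixels', 'mtx', 'T']
top [[485.646099495208, 0.0, 281.4463956691482], [0.0, 485.646099495208, 210.472435734458], [0.0, 0.0, 1.0]] [[-0.024, 0.977, -0.21, 300.425], [-1.0, -0.023, 0.005, -39.083], [0.0, 0.21, 0.978, 1234.041], [0.0, 0.0, 0.0, 1.0]] ['pixels', 'mtx', 'T']
{'time': 0.1, 'q': array([ 1.18769187e+00,  2.91243364e-01, -1.54022021e-01,  1.12671497e+00,
        6.16979855e-06,  1.43151115e+00]), 'joint_velocities': array([-1.11305765e-05, -4.84389338e-04,  1.99600612e-03,  1.21823993e-03,
        8.90271598e-04, -1.12722356e-03]), 'tau': array([ 2.28804282e-03, -5.37976956e+01,  3.31919932e+01,  9.26303241e-03,
       -2.32104339e-04,  1.82804683e-06]), 'position': array([126.58187816, 509.11431449, 230.79040941]), 'eef_rot': array([-1.55859022e-04,  1.21607878e-01,  9.92578044e-01, -5.71137528e-04]), 'contact_force': array([ 0.82022876,  0.48903905, -0.60253428]), 'wrist_torque': array([-0.01534562, -0.00795678,  0.01981714]), 'grip_force': 0.0, 'gripper_width': 85.33682284101758}
```

View pics/scene0.png

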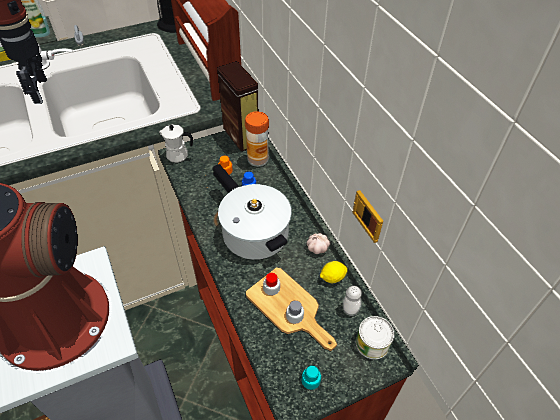

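View pics/top0.png

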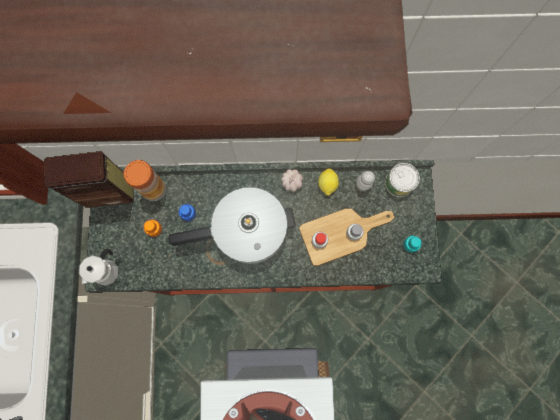

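The scene view shows the red knob at (271,280), the grey at (295,308) and the stud at (254,205). In the top view they are at (320,239), (355,231) and (248,223).

```bash
cat > h.py <<'E'
import numpy as np,cv2
def ray(c,u,v):
    K,T=c["mtx"],c["T"]
    d=np.array([(u-K[0,2])/K[0,0],-(v-K[1,2])/K[1,1],-1.])
    d=T[:3,:3]@d
    return T[:3,3],d/np.linalg.norm(d)
def fray(c,u,v):  # equidistant fisheye
    K,T=c["mtx"],c["T"]
    x,y=(u-K[0,2])/K[0,0],(v-K[1,2])/K[1,1]
    t=np.hypot(x,y)+1e-12
    d=T[:3,:3]@np.array([np.sin(t)*x/t,-np.sin(t)*y/t,-np.cos(t)])
    return T[:3,3],d
def plane(r,z): o,d=r; return o+d*(z-o[2])/d[2]
def tri(rs):
    A=sum(np.eye(3)-np.outer(d,d) for o,d in rs); b=sum((np.eye(3)-np.outer(d,d))@o for o,d in rs)
    p=np.linalg.solve(A,b); return p,[np.linalg.norm(np.cross(p-o,d)) for o,d in rs]
def redmask(im):
    h=cv2.cvtColor(im,cv2.COLOR_BGR2HSV)
    return (((h[...,0]<5)|(h[...,0]>174))&(h[...,1]>170)&(h[...,2]>110)).astype(np.uint8)
def blobs(m,n=10):
    k,l,s,c=cv2.connectedComponentsWithStats(m)
    return [(s[i].tolist(),c[i].round(1).tolist()) for i in range(1,k) if s[i,4]>n]
E
python3 - <<'E'
import pickle,cv2,numpy as np
from h import *
d=pickle.load(open("d0.pkl","rb"))
for n,p in (("scene",(271,280)),("top",(320,239))):
    for b in blobs(redmask(d[n]["pixels"]),25):
        if abs(b[1][0]-p[0])+abs(b[1][1]-p[1])<20:
            print(n,b,plane(ray(d[n],*b[1]),55).round(1))
print([plane(ray(d["scene"],254,205),136).round(1),plane(ray(d["top"],248,222.5),136).round(1)])
g=d["top"];print("grey",plane(ray(g,355,231),60).round(1),"handle tip",plane(ray(g,172,239),97).round(1))
a=d["scene"]["pixels"][175:235,215:295];b=d["top"]["pixels"][193:253,208:288]
c=d["scene"]["pixels"][255:315,245:325];e=d["top"]["pixels"][210:270,290:370]
im=np.vstack([np.hstack([a,b]),np.hstack([c,e])])
cv2.imwrite("pics/crop1.png",cv2.resize(im,None,fx=5,fy=5,interpolation=cv2.INTER_NEAREST))
E
```

```text
scene ([266, 273, 11, 14, 131], [271.2, 279.3]) [ 481.3 -143.9   55. ]
top ([316, 234, 9, 9, 53], [320.3, 238.4]) [ 481.2 -139.    55. ]
[array([508.6,  16.4, 136. ]), array([509.7,  32.6, 136. ])]
grey [ 496.7 -224.4   60. ] handle tip [481.7 215.2  97. ]
```

View pics/crop1.png

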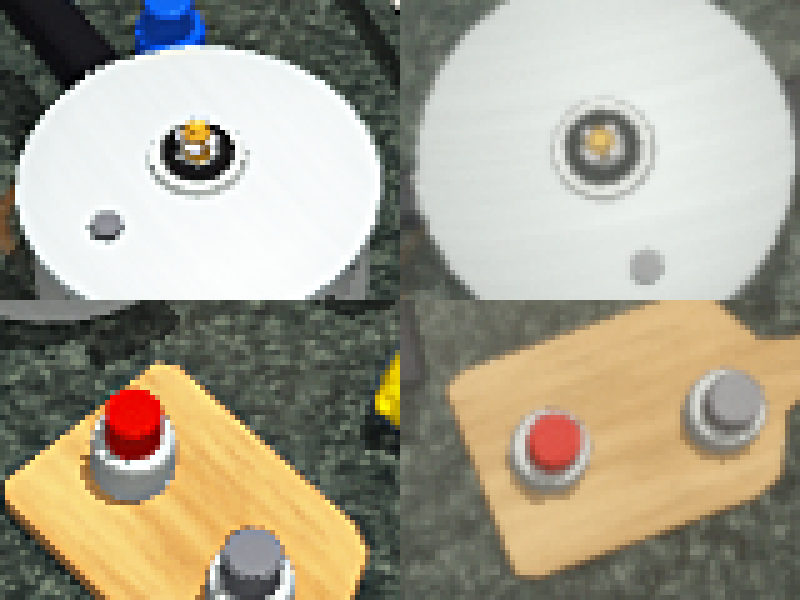

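The crop shows the stud tip at scene (254,200.6) and top (247.7,221), and the seal ring at top (248,222). The red knob's top disc is centred at scene (271.1,276.1) and top (320.1,238.1).

Run:
```python
import pickle
from h import *
d=pickle.load(open("d0.pkl","rb"));S,T=d["scene"],d["top"]
for nm,a,b,z in (("tip",(254,200.6),(247.7,221),136),("knob",(271.1,276.1),(320.1,238.1),62)):
    r=[ray(S,*a),ray(T,*b)]
    print(nm,[plane(x,z).round(1) for x in r],tri(r))
print("seal",plane(ray(T,248,222),119).round(1),plane(ray(S,254,205.4),119).round(1))
from cell import robot
from scipy.spatial.transform import Rotation as R
s=robot.sense();q=s["eef_rot"]
M=R.from_quat([*q[1:],q[0]]).as_matrix();print(M.round(3))
for p in ((481,-141,160),): print(M.T@(np.array(p)-s["position"]))
```

```text
tip [array([514. ,  29.3, 136. ]), array([513.2,  33.3, 136. ])] (array([514.9085491 ,  33.49434528, 130.87703475]), [np.float64(0.7268661396589057), np.float64(0.7268661396586781)])
knob [array([ 482.9, -139.9,   62. ]), array([ 480.9, -138. ,   62. ])] (array([ 482.3651157 , -138.36883025,   59.52998792]), [np.float64(1.1116256732381131), np.float64(1.1116256732379715)])
seal [514.1  33.7 119. ] [513.3  28.9 119. ]
[[-0.97   0.241 -0.   ]
 [ 0.241  0.97  -0.001]
 [ 0.    -0.001 -1.   ]]
[-500.89218104 -545.24231009   71.34392276]
```

>>> send_rows(motion=[[-0.015,-0.016,0,0,0.06],[-0.028,-0.03,0,0,0.06],[-0.028,-0.03,0,0,0.06],[-0.028,-0.03,0,0,0.06],[-0.028,-0.03,0,0,0.06],[-0.028,-0.03,0,0,0.06],[-0.028,-0.03,0,0,0.06],[-0.028,-0.03,0,0,0.06],[-0.028,-0.03,0,0,0.06],[-0.028,-0.03,0,0,0.06],[-0.028,-0.03,0,0,0.06],[-0.028,-0.03,0,0,0.06],[-0.028,-0.03,0,0,0.06],[-0.028,-0.03,0,0,0.06],[-0.028,-0.03,0,0,0.06],[-0.028,-0.03,0,0,0.06],[-0.028,-0.03,0,0,0.06],[-0.028,-0.03,0,0,0.06],[-0.01,-0.019,0.02,0,0.06],[0,0,0.02,0,0.06]])

```text
time: 2.1
position: [482.4, -143.2, 190.5]
eef_rot: [0.001, 0.123, 0.992, -0.0]
contact_force: [0.0, 0.6, -0.9]
gripper_width: 60.0
grip_force: 0.0
```

Run:
```python
from cell import robot
from h import *
import pickle
s=robot.sense();print(s["time"],s["q"].round(2),s["position"],s["eef_rot"],s["gripper_width"],s["contact_force"])
c=robot.capture("wrist");pickle.dump(c,open("w1.pkl","wb"));cv2.imwrite("pics/w1.png",c["pixels"])
print(c["mtx"].tolist(),c["T"].round(2).tolist())
for b in blobs(redmask(c["pixels"]),100): print(b,plane(fray(c,*b[1]),62).round(1))
```

```text
2.1 [-0.43  0.28 -0.28  1.01 -0.   -0.19] [ 482.42784728 -143.24842238  190.50843134] [ 5.17276006e-04  1.22967942e-01  9.92410395e-01 -4.75574057e-04] 60.01393524652524 [ 0.00814495  0.55819401 -0.91384534]
[[325.19226210127806, 0.0, 283.4439540313861], [0.0, 325.19226210127806, 210.68699716829624], [0.0, 0.0, 1.0]] [[0.24, -0.93, -0.28, 412.51], [0.97, 0.23, 0.07, -125.79], [-0.0, -0.29, 0.96, 334.33], [0.0, 0.0, 0.0, 1.0]]
([273, 185, 28, 30, 666], [286.7, 199.5]) [ 482.4 -140.5   62. ]
```

View pics/w1.png

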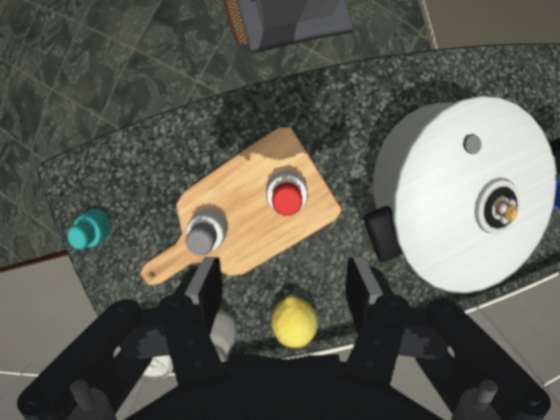

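The wrist view shows the red knob at (287,199), agreeing with the earlier fix at about (482.3,-139.5). I'm going down to grip it.

>>> send_rows(motion=[[0.001,0.0035,0.02,0,0.055],[0,0,0.035,0,0.055],[0,0,0.035,0,0.055],[0,0,0.03,0,0.055],[0,0,0.015,0,0.055],[0,0,0.0075,0,0.055],[0,0,0.004,0,0.055],[0,0,0,0,0.055]], newtons=80)

```text
time: 2.95
position: [481.4, -136.7, 45.2]
eef_rot: [0.0, 0.121, 0.993, -0.0]
contact_force: [0.4, 0.0, 0.6]
gripper_width: 55.1
grip_force: 0.0
```

Run:
```python
from cell import robot
from h import *
s=robot.sense();print(s["time"],s["position"],s["gripper_width"],s["contact_force"])
c=robot.capture("wrist");cv2.imwrite("pics/w2.png",c["pixels"])
for b in blobs(redmask(c["pixels"]),100): print(b,plane(fray(c,*b[1]),59).round(1))
```

```text
2.95 [ 481.44662956 -136.668636     45.15203575] 55.101138886282904 [0.39455222 0.01234032 0.56001419]
([247, 263, 57, 51, 2259], [275.5, 288.1]) [ 484.3 -141.3   59. ]
```

View pics/w2.png

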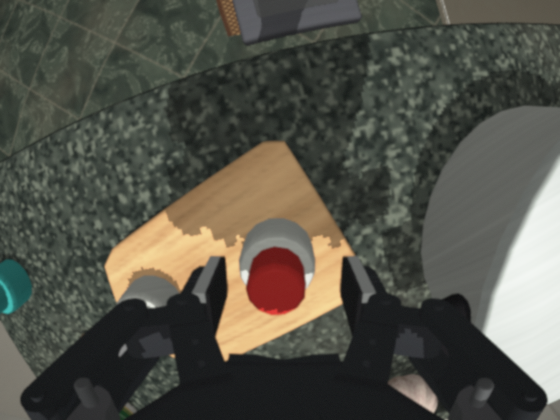

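The knob is at (275,288), about 8 px left of midway between the fingers (about 217 and 350), so I'll shift ~3 mm and then close.

>>> send_rows(motion=[[-0.002,-0.003,0.0015,0,0.055],[0,0,0,0,0.04],[0,0,0,0,0.02],[0,0,0,0,0.01],[0,0,0,0,0.01],[0,0,0,0,0.01],[0,0,0,0,0.01]], newtons=80)

```text
time: 3.7
position: [482.8, -140.5, 44.0]
eef_rot: [0.001, 0.122, 0.993, -0.0]
contact_force: [-1.7, -1.2, 6.1]
gripper_width: 25.0
grip_force: 78.2
```

>>> send_rows(motion=[[0,0,-0.005,0,0.01],[0,0,-0.02,0,0.01],[0,0,-0.04,0,0.01],[0,0,-0.04,0,0.01],[0,0,-0.03,0,0.01],[0,0,-0.01,0,0.01],[0,0,0,0,0.01]])

```text
time: 4.4
position: [483.2, -140.4, 189.5]
eef_rot: [0.001, 0.122, 0.993, -0.0]
contact_force: [0.5, -0.0, -1.4]
gripper_width: 25.1
grip_force: 78.8
```

Run:
```python
from cell import robot
from h import *
import pickle
s=robot.sense();print(s["time"],s["position"],s["gripper_width"],s["contact_force"],s["wrist_torque"])
c=robot.capture("wrist");cv2.imwrite("pics/w3.png",c["pixels"]);pickle.dump(c,open("w3.pkl","wb"))
t=robot.capture("top");pickle.dump(t,open("t3.pkl","wb"))
for b in blobs(redmask(c["pixels"]),100): print(b)
```

```text
4.4 [ 483.17851606 -140.42375667  189.50382741] 25.05273841355561 [ 0.45326107 -0.01644369 -1.36877055] [-0.05120323 -0.00118721 -0.00612509]
([257, 260, 54, 51, 2215], [283.4, 285.6])
```

View pics/w3.png

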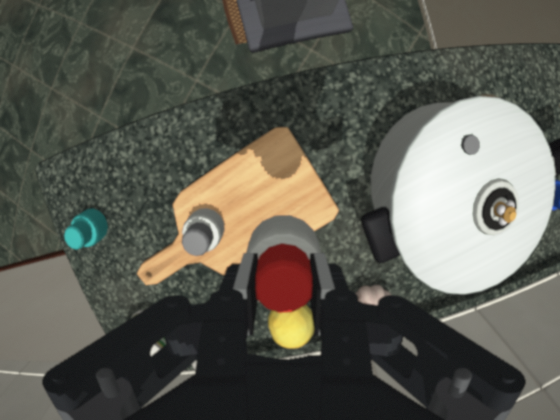

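The weight is held upright: knob at (283,286), skirt below it at (286,250). The stud tip shows at (511,213). I'll move partway for a closer look at the stud.

>>> send_rows(motion=[[-0.001,0.012,-0.01,0,0.01],[-0.001,0.026,-0.01,0,0.01],[-0.001,0.03,-0.005,0,0.01],[-0.001,0.026,0,0,0.01],[-0.001,0.012,0,0,0.01],[0,0.003,0,0,0.01],[0,0,0,0,0.01],[0,0,0,0,0.01]])

```text
time: 5.3
position: [513.3, -36.1, 213.0]
eef_rot: [-0.0, 0.122, 0.993, -0.0]
contact_force: [0.0, 0.6, -0.8]
gripper_width: 24.8
grip_force: 78.9
```

Run:
```python
from cell import robot
from h import *
import pickle
s=robot.sense();print(s["time"],s["position"],s["joint_velocities"].round(3))
c=robot.capture("wrist");pickle.dump((c,s["position"]),open("w4.pkl","wb"))
im=c["pixels"]
for b in blobs(redmask(im),100): print(b,plane(fray(c,b[1][0],b[1][1]+1),s["position"][2]+18).round(1)-s["position"].round(1))
h=cv2.cvtColor(im,cv2.COLOR_BGR2HSV)
br=((h[...,0]>10)&(h[...,0]<30)&(h[...,1]>110)&(h[...,2]>80)).astype(np.uint8)
for p in (np.array([514,32,136.]),np.array([514,32,119.])):
    T=c["T"];v=T[:3,:3].T@(p-T[:3,3]);x,y,z=v[0],-v[1],-v[2];t=np.arctan2(np.hypot(x,y),z)*c["mtx"][0,0]/np.hypot(x,y)
    uv=np.array([c["mtx"][0,2]+t*x,c["mtx"][1,2]+t*y]);print("expect",uv)
for b in blobs(br,8):
    if np.hypot(*(np.array(b[1])-uv))<60: print("brass",b,plane(fray(c,*b[1]),136).round(1))
u,v=uv.astype(int);a,b=max(v-50,0),max(u-70,0);print("crop origin",b,a)
cv2.imwrite("pics/w4.png",cv2.resize(im[a:a+100,b:b+140],None,fx=5,fy=5,interpolation=cv2.INTER_NEAREST))
```

```text
5.3 [513.26733727 -36.14652598 213.02527934] [-0.009 -0.003  0.     0.     0.001  0.001]
([257, 260, 54, 51, 2217], [283.5, 285.4]) [ 0.5 -0.3 18. ]
expect [375.65832441 197.87768278]
expect [369.74408679 192.40890416]
brass ([367, 189, 17, 21, 216], [374.8, 200.0]) [515.4  31.1 136. ]
crop origin 299 142
```

View pics/w4.png

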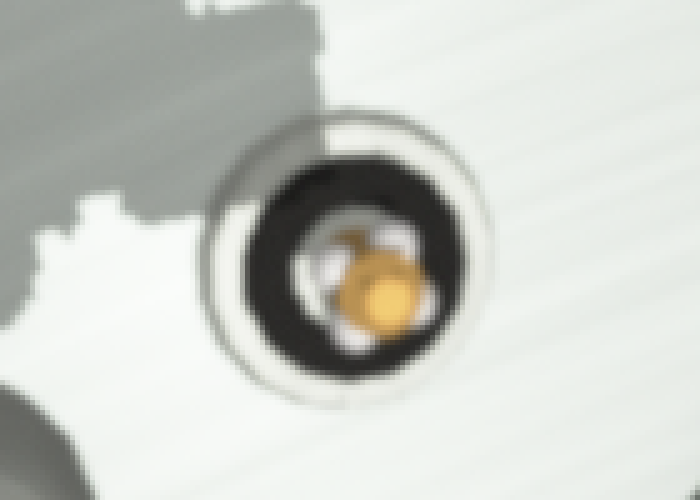

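The crop shows the stud's flat tip at wrist pixel (376,201.5) and the seal ring's centre at (369.4,194.8).

Run:
```python
from h import *
import pickle
c,p=pickle.load(open("w4.pkl","rb"))
t=plane(fray(c,376,201.5),136);s=plane(fray(c,369.4,194.8),119);k=plane(fray(c,283.5,286.4),p[2]+18)
print(t.round(1),s.round(1),k.round(1))
w,_=pickle.load(open("w4.pkl","rb"));w3=pickle.load(open("w3.pkl","rb"));print("w3 tip",plane(fray(w3,510,212.5),136))
for g in (t,s):
    d=g-k;print(d.round(1),"tool xy",(-.97*d[0]+.242*d[1]).round(1),(.242*d[0]+.97*d[1]).round(1))
```

```text
[516.7  31.8 136. ] [515.8  31.4 119. ] [513.8 -36.4 231. ]
w3 tip [513.59510224  29.81553574 136.        ]
[  2.9  68.2 -95. ] tool xy 13.7 66.9
[   2.    67.8 -112. ] tool xy 14.5 66.3
```

>>> send_rows(motion=[[0.002,0.01,0.002,0,0.01],[0.004,0.02,0.004,0,0.01],[0.004,0.02,0.006,0,0.01],[0.003,0.012,0.006,0,0.01],[0.001,0.0045,0,0,0.01],[0,0,0,0,0.01],[0,0,0,0,0.01],[0,0,0,0,0.01]])

```text
time: 6.15
position: [516.3, 31.7, 195.6]
eef_rot: [0.0, 0.122, 0.993, -0.0]
contact_force: [0.1, -0.1, -0.7]
gripper_width: 24.9
grip_force: 78.9
```

Run:
```python
from cell import robot
from h import *
import pickle
s=robot.sense();print(s["time"],s["position"])
ims=[]
d={n:robot.capture(n) for n in ("scene","top","wrist")};pickle.dump((d,s),open("d5.pkl","wb"))
a=d["scene"]["pixels"][150:240,200:320];print(blobs(redmask(d["scene"]["pixels"]),40))
b=d["wrist"]["pixels"][180:330,200:400]
cv2.imwrite("pics/c5.png",np.hstack([cv2.resize(a,(400,300),interpolation=0),cv2.resize(b,(400,300),interpolation=0)]))
```

```text
6.15 [516.29021411  31.74594857 195.5546649 ]
[([87, 324, 14, 14, 43], [92.6, 330.5])]
```

View pics/c5.png

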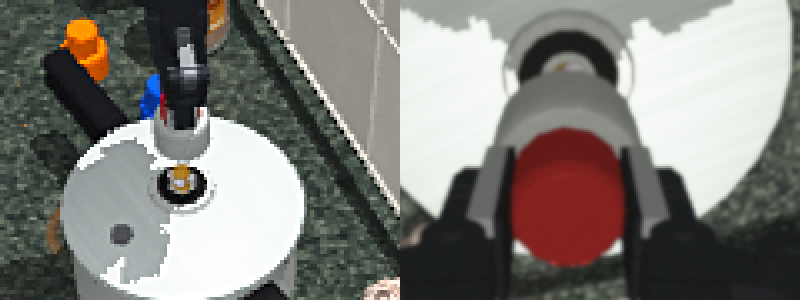

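The scene crop shows the weight's skirt centred over the stud to within about 0.5 px. The wrist crop shows the seal in line with the knob. I'll descend.

>>> send_rows(motion=[[0.001,0,0.01,0,0.01],[0,0,0.01,0,0.01],[0,0,0.006,0,0.01],[0,0,0.003,0,0.01],[0,0,0,0,0.01]], newtons=100)

```text
time: 6.8
position: [514.7, 32.7, 165.6]
eef_rot: [-0.001, 0.122, 0.993, -0.0]
contact_force: [-0.4, -0.6, -0.0]
gripper_width: 24.1
grip_force: 99.4
```

>>> send_rows(motion=[[0,0,0.002,0,0.01],[0,0,0.002,0,0.01],[0,0,0,0,0.01]])

```text
time: 7.1
position: [515.1, 32.7, 162.2]
eef_rot: [-0.0, 0.122, 0.993, 0.0]
contact_force: [0.3, 0.3, -1.2]
gripper_width: 24.1
grip_force: 99.4
```

>>> send_rows(motion=[[0,0,0.001,0,0.01],[0,0,0.001,0,0.01],[0,0,0,0,0.01]])

```text
time: 7.4
position: [515.4, 32.6, 160.8]
eef_rot: [0.0, 0.122, 0.993, -0.0]
contact_force: [-1.3, -0.1, 5.9]
gripper_width: 23.6
grip_force: 100.1
```

>>> send_rows(motion=[[0,0,0.001,0,0.01],[0,0,0.001,0,0.01],[0,0,0,0,0.01]])

```text
time: 7.7
position: [515.6, 32.6, 159.0]
eef_rot: [0.001, 0.122, 0.993, 0.0]
contact_force: [0.2, 1.0, 4.5]
gripper_width: 24.5
grip_force: 100.0
```

>>> send_rows(motion=[[0,0,0.001,0,0.01],[0,0,0.001,0,0.01],[0,0,0,0,0.01]])

```text
time: 8.0
position: [514.9, 32.6, 155.9]
eef_rot: [-0.0, 0.122, 0.993, -0.0]
contact_force: [0.5, -0.1, -2.9]
gripper_width: 24.4
grip_force: 99.2
```

>>> send_rows(motion=[[0,0,0.0015,0,0.01],[0,0,0.0015,0,0.01],[0,0,0.001,0,0.01],[0,0,0,0,0.01]])

```text
time: 8.4
position: [514.8, 32.6, 151.9]
eef_rot: [-0.0, 0.122, 0.993, -0.0]
contact_force: [-0.7, 0.1, -3.9]
gripper_width: 23.9
grip_force: 99.2
```

>>> send_rows(motion=[[0,0,0.001,0,0.01],[0,0,0.001,0,0.01],[0,0,0,0,0.01]])

```text
time: 8.7
position: [515.3, 32.6, 150.6]
eef_rot: [0.0, 0.122, 0.993, 0.0]
contact_force: [-1.8, -0.5, 4.4]
gripper_width: 24.3
grip_force: 100.0
```

>>> send_rows(motion=[[0,0,0.001,0,0.01],[0,0,0,0,0.01]])

```text
time: 8.9
position: [515.3, 32.6, 149.6]
eef_rot: [0.0, 0.122, 0.993, -0.0]
contact_force: [-2.1, -0.7, 6.1]
gripper_width: 24.1
grip_force: 100.2
```

>>> send_rows(motion=[[0,0,0.001,0,0.01],[0,0,0,0,0.01]])

```text
time: 9.1
position: [515.3, 32.6, 148.8]
eef_rot: [0.0, 0.122, 0.993, -0.0]
contact_force: [-1.4, -0.7, 7.6]
gripper_width: 24.2
grip_force: 100.4
```

>>> send_rows(motion=[[0,0,0.001,0,0.01],[0,0,0,0,0.01],[0,0,0,0,0.01]])

```text
time: 9.4
position: [515.3, 32.5, 148.2]
eef_rot: [0.0, 0.122, 0.993, -0.0]
contact_force: [-4.1, -1.0, 11.6]
gripper_width: 24.3
grip_force: 100.8
```

>>> send_rows(motion=[[0,0,0.001,0,0.01],[0,0,0,0,0.01],[0,0,0,0,0.01]])

```text
time: 9.7
position: [515.3, 32.5, 148.1]
eef_rot: [0.001, 0.122, 0.993, -0.0]
contact_force: [-7.4, -0.2, 22.4]
gripper_width: 24.3
grip_force: 102.1
```

>>> send_rows(motion=[[0.0005,0,-0.0005,0,0.01],[0,0,0,0,0.01],[0,0,0,0,0.01],[0,0,0,0,0.01]])

```text
time: 10.1
position: [515.3, 32.5, 148.1]
eef_rot: [0.001, 0.122, 0.993, -0.0]
contact_force: [-4.2, -1.1, 15.1]
gripper_width: 23.8
grip_force: 101.2
```

>>> send_rows(motion=[[0,0,0.0001,0,0.01],[0,0,0,0,0.01],[0,0,0,0,0.01],[0,0,0,0,0.01],[0,0,0,0,0.01],[0,0,0,0,0.01],[0,0,0,0,0.01],[0,0,0,0,0.01]])

```text
time: 10.9
position: [515.3, 32.6, 148.1]
eef_rot: [0.001, 0.122, 0.993, -0.0]
contact_force: [-4.3, -0.5, 15.7]
gripper_width: 24.2
grip_force: 101.4
```

Run:
```python
from cell import robot
from h import *
s=robot.sense();print(s["time"],s["position"],s["contact_force"])
c=robot.capture("scene")["pixels"];w=robot.capture("wrist")["pixels"]
cv2.imwrite("pics/c6.png",np.hstack([cv2.resize(c[150:240,200:320],(400,300),interpolation=0),cv2.resize(w,(400,300))]))
```

```text
10.9 [515.25334257  32.57808393 148.13087123] [-4.30152612 -0.52015479 15.71278113]
```

View pics/c6.png

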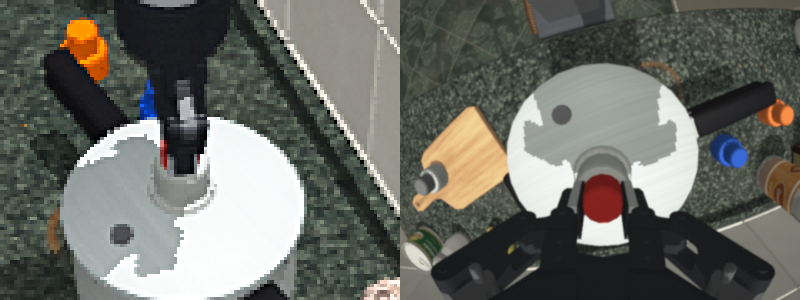

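The weight sits flush and upright on the lid (crop (181,190)), the seal is hidden under it, and the grey weight is still on the board. The press is steady at about 15.7 N, so I'm handing in.

```bash
python3 -c "
from cell import robot
print(robot.job_done())"
```

```text
the job is handed in; nothing more can be done
None
```

The red weight is clicked onto the vent stud and pressed against its hard stop at about 15.7 N, still gripped; the grey weight is still on the board, and I handed the job in at about 11 s.

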